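Hang the loaded desk caddy level on its pin

TASK

Hang the loaded plywood desk caddy on the steel pin of the post, by the one hole in its top bar that lets it hang level with the load it carries, with the bar pushed fully home against the pin's collar and resting behind the lip. Leave the things in its pockets untouched, do not tip the caddy, be gentle with the post, and do not disturb the mug, the mouse or the potted plant.

Things in the scene. Friction and masses are not known exactly. Their poses are not given: they have to be found in the camera images.
- caddy: Loose plywood tote standing on the desk, 160 mm long (y), 48 mm deep (x), 165 mm high (z up), empty mass 0.23 kg, balanced about its middle. Origin at the centre of its underside. Its x points roughly away from the robot: the way it is slid onto the pin. Three pockets 36 x 36 mm, floor 6 mm up, centres at y = -48, 0, +48 mm.
- caddy_mid (a point): Centre of the caddy's top bar, 135 mm above its underside, same axes. The bar is an upright board 10 mm thick (x), 60 mm high (30 mm above and below this point), 144 mm long (y), its ends on 30 mm deep cheeks; pinch it across its thickness from above. Below it an open window, 44 mm high, down to the steel weight.
- caddy_hole (a point): Centre of the middle hole of the bar, 2 mm below caddy_mid, 32 mm below the bar's top edge, same axes. Five equal round holes, 15 mm diameter, go through the bar along x, centres at y = -48, -24, 0, +24 and +48 mm from here.
- steel: Solid steel round paperweight, 32 mm diameter, 55 mm tall, 0.31 kg (within a tenth), standing in one of the caddy's pockets, which one varies. Origin at the centre of its underside.
- tub_a: Empty grey square plastic tub, 32 x 32 x 52 mm, 0.02 kg, in another pocket. Origin at the centre of its underside.
- tub_b: A second identical empty tub, in the remaining pocket. Origin at the centre of its underside.
- post: Fixed post on the left or right of the desk: dark foot 160 x 120 x 15 mm (x, y, z), plywood board 50 mm wide, 18 mm thick, 226 mm high near its far end. Origin: underside centre of the foot; x from the robot side to the board, z up. The post and its pin are stiff: press with less than 20 N, and approach slowly by feel.
- post_top (a point): Middle of the top edge of the board's front face, 226 mm above the desk, axes as the post's. The steel pin stands out level from this face along -x at y = 0. It is clamped in a vertical slot, its axis anywhere from 15 to 41 mm below this point: the height is not measured and must be felt or seen.
- pin_plumb (a point): Point on the board's front face directly below the pin, 100 mm above the desk, axes as the post's. Outwards (-x) from the face: 12 mm thick stem, 19 mm collar with its front 70 mm out, then the 7 mm diameter pin to its tip 105 mm out; on the last 4 mm a lip 5 mm wide stands 4.5 mm above the pin. With the bar home at the collar its centre plane is 75 mm out.
- mug: White mug, 80 mm diameter, 92 mm high; bystander. Origin at the centre of its underside.
- mouse: Black computer mouse, 105 x 60 x 33 mm; bystander. Origin at the centre of its underside.
- plant: Small succulent in a white pot, 88 mm diameter, about 115 mm high; bystander. Origin at the centre of its underside.
Things that resemble listed ones, but are neither listed nor needed, are in the scene too. What is shaped like the tub_a but blue is not meant.

How it is judged:
By the outcome, as a careful person would: the job done as asked, in the order asked, and still so for the second after the job is handed in, with the robot touching nothing.
It also fails if it takes over 58 s, if anything falls off the work surface, if the arm or the gripper's body presses on something with over 40 N, if the wrist force passes 120 N, or if a joint passes its speed limit or range.

ROBOT

A 6-joint arm with a two-finger parallel gripper is mounted at the origin on the work surface. World frame = base frame: x ahead of the robot, y to its left, z up, the work surface at z = 0. Lengths are in mm, angles in rad, forces in N, time in s.
With the tool pointing down it reaches from about 275 to 850 mm from the base axis. Payload 19 kg.
Tool frame: the origin (TCP) lies at the very end of the fingers, on their centre line; the grasp point (between the pads) lies 19 mm behind it; z points along the fingers, y is the direction in which the jaws open and shut (so a half turn about z gives the same grasp; the last joint's range is limited). The gripper opens to 85 mm and grips with 20 to 120 N. Pads are 22 mm wide; open, the fingers measure 114 mm over their backs; the gripper's body (76 mm by 85 mm) begins 54 mm behind the grasp point. The pads swing forward as they close: fully open they stand 13 mm farther back than shut.
Start: joints at [1.059, 0.15, 1.437, -0, 1.554, -0.134], TCP at [212.105, 534.417, 231.267] pointing down, gripper open.
Joint ranges: [-2.8, 2.8], [-0.68, 2.1], [0.12, 2.68], [-1.39, 4.53], [0.16, 2.79], [-2.81, 2.81]. Speed limits (rad/s): [1.89, 1.89, 2.22, 3.01, 3.01, 3.01].

INTERFACE

Orientations are given as a unit quaternion [w, x, y, z].
In Python, from bench import sensors, cams, env gives the robot as it stands.
- The arm moves only by the tool send_rows, never from a script. Its argument "targets" is a list of rows, each a list of 5 numbers: the shift along the tool's x, y, z in mm, then the turn about the tool's z in rad, then the opening, from -1 (shut) to 1 (fully open). A call has 1 to 10 rows; each row shifts and turns the pose as measured when the row begins, along the tool's axes as they then stand; what a row does not reach is not made up. A row lasts 1/10 s, in which the tool goes at most 50 mm and 8.59 degrees, less where a joint would pass 70% of its speed; a pose out of reach is approached as far as the arm can. A call with a gripper value outside its range is refused whole. The fingers move at their own pace and stop on an object; "newtons" is the grip in N (left out, the last holds). Time passes only in rows, so rows that do not move let the fingers close. It gives the time, the measured TCP pose, the force and the opening at its end, in the units of the state.
- sensors.read_state(): the state, without advancing time (a new reading comes with each control period).
- cams.capture(name): name is "side" or "top" or "wrist"; returns a dict with "pixels" (384x512x3 uint8, blue, green, red), "intrinsics" (3x3 intrinsics, pixels), "R" (3x3) and "t" (3): a world point X has camera coordinates R X + t. Camera axes: x right, y down, z forward; pixel columns grow to the right and rows downward; lengths in mm; the calibration is good to about 2 mm. A picture is of the moment at which its call begins. There is no depth.
- env.finish_job(): hands the job in, once; it reports no verdict.
The state is a dict: "time_s": time; "qpos": joint angles; "joint_vel": joint speeds; "effort": joint torques, N m; "eef_pos": TCP position; "ee_rot": TCP orientation; "wrist_force": force on the tool from outside, world axes, zero at the start; "wrist_torque": the same for the moment, N m; "grip_width": opening from 0.0 (shut) to 1.0 (fully open).
Only numpy, scipy, OpenCV 4.12 (cv2) and the standard library are available. Lean on these libraries where they do the work, as an engineer would, in place of code of your own. Each camera call takes 0.05 s, during which the arm holds its last target. There are 200 camera calls.

## Working session

There is one attempt and no reset: what is moved stays moved. The work goes in short steps, Python scripts to look and compute and a tool call to move; the robot and the scene stay as the last step left them, time stands still between calls to the robot, and variables do not carry over. Pictures are saved under pics/ and viewed, about 8 in all and at most 12, crops included, and the job is handed in when it is done.

Besides the shell and the picture viewer there is one more tool, called after "Emit:" as a command line: name --pt "numbers of a row" for each row, then --argument value for the rest. send_rows: Moves the arm, as the interface text tells. Its arguments: {"type":"object","properties":{"targets":{"type":"array","items":{"type":"array","items":{"type":"number"}}},"newtons":{"type":"number"}},"required":["targets"]}

```bash
ls; mkdir -p pics; python3 - <<'E'
from bench import sensors,cams
import cv2,numpy as np
print(sensors.read_state())
ims=[]
for n in ["side","top","wrist"]:
    c=cams.capture(n); cv2.imwrite(f"pics/{n}0.png",c["pixels"]); np.savez(f"pics/{n}0.npz",K=c["intrinsics"],R=c["R"],t=c["t"])
    print(n,c["intrinsics"].tolist(),np.round(c["R"],4).tolist(),np.round(c["t"],1).tolist())
for n in ["side","top"]:
    cv2.imwrite(f"pics/{n}0b.png",cv2.resize(cv2.imread(f"pics/{n}0.png"),(800,600),interpolation=cv2.INTER_CUBIC))
E
```

```text
pics
{'time_s': 0.0, 'qpos': array([ 1.05899656e+00,  1.50982979e-01,  1.43801773e+00, -9.42957457e-06,
        1.55376790e+00, -1.34009575e-01]), 'joint_vel': array([-0.00106159,  0.00050117, -0.00112555, -0.00011608,  0.00179251,
       -0.00113177]), 'effort': array([ 4.67556180e-03, -7.13093805e+01, -5.70857620e+01, -4.92882509e-05,
        9.31813382e-03,  1.00671070e-04]), 'eef_pos': array([212.00995509, 534.23667549, 230.68378829]), 'ee_rot': array([-1.82109105e-04,  1.87773645e-01,  9.82212153e-01, -5.59088542e-04]), 'wrist_force': array([ 0.3283049 , -0.30814432, -0.43135207]), 'wrist_torque': array([-0.01927774, -0.05450607, -0.02424972]), 'grip_width': 0.9961683826317607}
side [[373.1111962593313, 0.0, 261.0311828718717], [0.0, 373.1111962593313, 190.30803359097416], [0.0, 0.0, 1.0]] [[-0.9693, -0.2453, 0.0181], [-0.1741, 0.6326, -0.7547], [0.1737, -0.7346, -0.6559]] [551.7, 166.1, 962.8]
top [[431.4682151242352, 0.0, 252.9685429624006], [0.0, 431.4682151242352, 194.2004693764423], [0.0, 0.0, 1.0]] [[-0.0262, -0.9996, -0.0078], [-0.9928, 0.027, -0.1163], [0.1165, 0.0047, -0.9932]] [107.5, 565.8, 1208.7]
wrist [[328.21759315833435, 0.0, 257.95909723302884], [0.0, 328.21759315833435, 190.0641477639048], [0.0, 0.0, 1.0]] [[0.369, 0.9294, -0.0015], [0.8973, -0.3558, 0.2612], [0.2422, -0.0977, -0.9653]] [-573.5, -34.8, 378.2]
```

View pics/side0b.png

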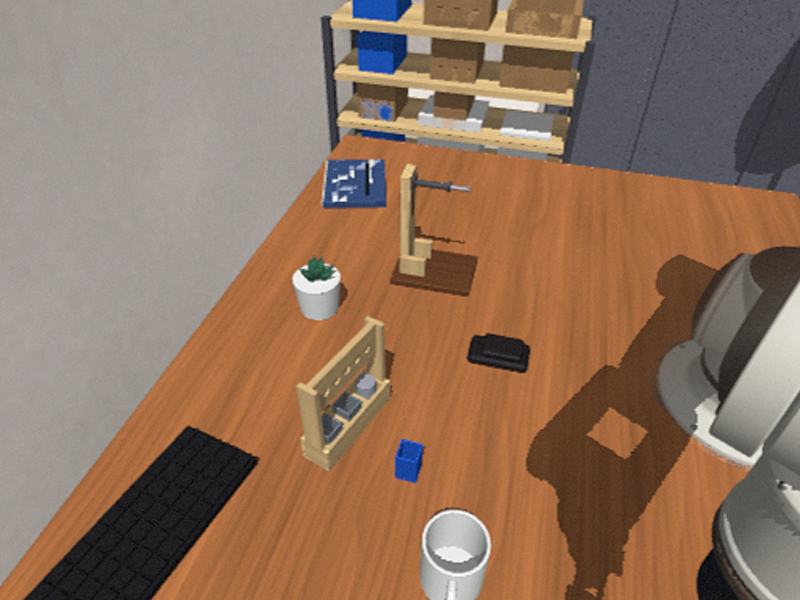

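View pics/top0b.png

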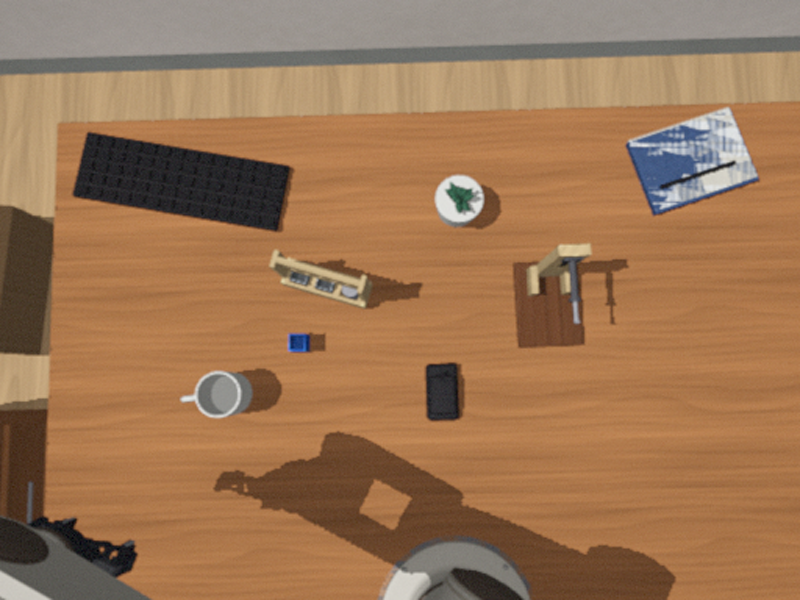

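The post stands on the right, at about (575,290) in the top view. The caddy is at (322,283), with the round steel in its right pocket at y = -48. That balances at the hole y = -24. Next I'll crop in on both.

```bash
python3 - <<'E'
import cv2,numpy as np
def crop(n,u,v,w,h,s=4):
    im=cv2.imread(f"pics/{n}0.png")[v:v+h,u:u+w]; im=cv2.resize(im,None,fx=s,fy=s,interpolation=cv2.INTER_CUBIC)
    for i in range(0,w,10): cv2.line(im,(i*s,0),(i*s,6 if i%50 else 14),(255,255,255),1); cv2.putText(im,str(u+i),(i*s,22),0,.32,(255,255,255),1) if i%20==0 else 0
    for i in range(0,h,10): cv2.line(im,(0,i*s),(6,i*s),(255,255,255),1); cv2.putText(im,str(v+i),(8,i*s+4),0,.32,(255,255,255),1) if i%20==0 else 0
    return im
a=np.hstack([crop("side",185,195,80,110,5),crop("side",240,100,80,110,5)])
b=np.hstack([crop("top",165,150,80,60,5),crop("top",320,150,80,60,5)])
b2=crop("top",320,190,80,40,5)
cv2.imwrite("pics/m1.png",a);cv2.imwrite("pics/m2.png",np.vstack([b]))
E
```

```text
(no output)
```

View pics/m1.png

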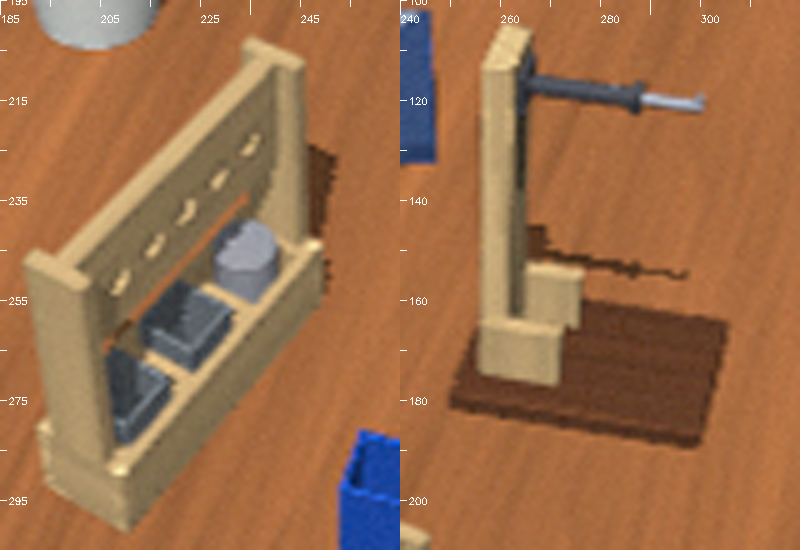

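View pics/m2.png

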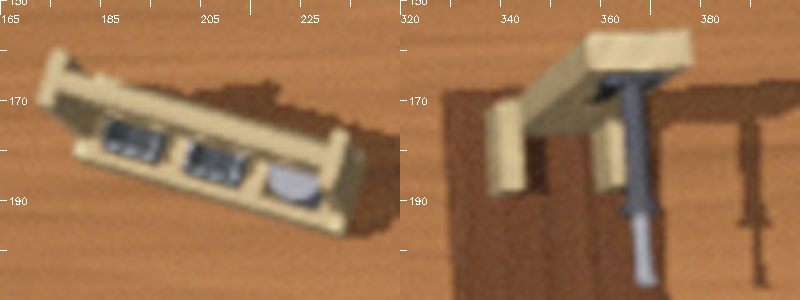

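```bash
cat > h.py <<'E'
import numpy as np,cv2
from scipy.optimize import least_squares
def load(n):
    z=np.load(f"pics/{n}.npz"); return z["K"],z["R"],z["t"]
def proj(c,X):
    K,R,t=c; p=K@(R@np.asarray(X,float)+t); return p[:2]/p[2]
def tf(p,X): # p=x,y,yaw
    c,s=np.cos(p[2]),np.sin(p[2]); return np.array([p[0]+c*X[0]-s*X[1],p[1]+s*X[0]+c*X[1],X[2]])
def fit(obs,p0,mod=lambda p,X:tf(p,X)):
    f=lambda p:np.concatenate([proj(c,mod(p,X))-uv for c,X,uv in obs])
    r=least_squares(f,p0,loss="soft_l1"); return r.x,f(r.x).reshape(-1,2)
E
python3 - <<'E'
from h import *
S,T=load("side0"),load("top0")
s=lambda x,y:np.array([185+x/5,195+y/5])-.5+.1; t=lambda x,y:np.array([165+x/5,150+y/5])-.4
s2=lambda x,y:np.array([240+x/5,100+y/5])-.4; t2=lambda x,y:np.array([320+x/5,150+y/5])-.4
o=[(S,(15,80,165),s(25,258)),(S,(-15,80,165),s(81,287)),(S,(15,72,165),s(36,249)),(S,(-15,72,165),s(90,272)),
(S,(15,-80,165),s(248,38)),(S,(-15,-80,165),s(304,62)),(S,(-24,80,0),s(128,530)),(S,(24,80,0),s(45,487)),(S,(-24,-80,0),s(322,299)),
(T,(15,80,165),t(58,48)),(T,(-15,80,165),t(40,102)),(T,(-15,72,165),t(52,106)),(T,(15,-72,165),t(335,127)),(T,(15,-80,165),t(350,130)),(T,(-15,-80,165),t(338,185)),(T,(-24,-80,0),t(345,235))]
p,r=fit(o,[500,100,0.]); print("caddy",p.round(3)); print(r.round(1).tolist())
o=[(T,(0,25,226),t2(588,70)),(T,(0,-25,226),t2(692,65)),(T,(18,25,226),t2(588,35)),(T,(18,-25,226),t2(692,30)),
(S,(18,25,226),s2(484,65)),(S,(0,25,226),s2(525,70)),(S,(0,-25,226),s2(535,28)),(S,(18,-25,226),s2(508,25)),
(T,(-105,0,None),t2(645,285)),(S,(-105,0,None),s2(703,106)),(S,(-70,0,None),s2(643,98)),(T,(-70,0,None),t2(637,213))]
mod=lambda p,X:tf(p,(X[0],X[1],226-p[3] if X[2] is None else X[2]))
p,r=fit(o,[500,-100,0.,28],mod); print("post",p.round(3)); print(r.round(1).tolist())
for n,c in(("S",S),("T",T)): print(n,(-c[1].T@c[2]).round())
from bench import sensors
from scipy.spatial.transform import Rotation as Ro
st=sensors.read_state();q=st["ee_rot"];Rt=Ro.from_quat(q[[1,2,3,0]]);print(Rt.as_matrix().round(3))
W=load("wrist0");C=-W[1].T@W[2];print("cam in tool",Rt.inv().apply(C-st["eef_pos"]).round(1),(W[1]@Rt.as_matrix()).round(3).tolist())
E
```

```text
caddy [ 551.555  155.946 -132.501]
[[31.3, -22.1], [29.2, -20.3], [32.0, -22.1], [30.3, -19.2], [39.0, -11.4], [36.9, -10.0], [24.8, -19.6], [28.5, -23.0], [32.3, -8.7], [28.2, 15.8], [25.8, 15.0], [26.1, 15.7], [23.6, 29.5], [23.2, 30.4], [19.7, 29.5], [17.4, 25.9]]
post [ 595.275 -390.35   515.797  153.733]
[[4.6, 10.9], [0.2, 0.4], [0.1, 11.9], [-4.4, 1.5], [-54.7, -28.3], [-57.6, -30.0], [-65.3, -28.0], [-65.0, -26.8], [-0.1, 2.7], [-71.3, -3.3], [-68.3, -0.2], [-6.2, 6.7]]
S [396. 738. 747.]
T [ 424.   87. 1267.]
[[-0.929  0.369 -0.   ]
 [ 0.369  0.929 -0.001]
 [ 0.    -0.001 -1.   ]]
cam in tool [  65.2   -0.8 -142.4] [[-0.0, 1.0, 0.001], [-0.965, 0.0, -0.261], [-0.261, -0.001, 0.965]]
```

```bash
sed -i 's/r=least_squares(f,p0,loss="soft_l1")/r=least_squares(f,p0,x_scale=([30,30,.2]+[10]*9)[:len(p0)])/' h.py
cat > fit1.py <<'E'
from h import *
S,T=load("side0"),load("top0")
s=lambda x,y:np.array([185+x/5,195+y/5])-.5+.1; t=lambda x,y:np.array([165+x/5,150+y/5])-.4
s2=lambda x,y:np.array([240+x/5,100+y/5])-.4; t2=lambda x,y:np.array([320+x/5,150+y/5])-.4
o=[(S,(15,80,165),s(25,258)),(S,(-15,80,165),s(81,287)),(S,(15,72,165),s(36,249)),(S,(-15,72,165),s(90,272)),
(S,(15,-80,165),s(248,38)),(S,(-15,-80,165),s(304,62)),(S,(-24,80,0),s(128,530)),(S,(24,80,0),s(45,487)),(S,(-24,-80,0),s(322,299)),
(T,(15,80,165),t(58,48)),(T,(-15,80,165),t(40,102)),(T,(-15,72,165),t(52,106)),(T,(15,-72,165),t(335,127)),(T,(15,-80,165),t(350,130)),(T,(-15,-80,165),t(338,185)),(T,(-24,-80,0),t(345,235))]
for oo in(o,o[:9],o[9:]):
    p,r=fit(oo,[550,150,-.2]); print("caddy",p.round(3)); print(r.round(1).tolist())
o=[(T,(0,25,226),t2(588,70)),(T,(0,-25,226),t2(692,65)),(T,(18,25,226),t2(588,35)),(T,(18,-25,226),t2(692,30)),
(S,(18,25,226),s2(484,65)),(S,(0,25,226),s2(525,70)),(S,(0,-25,226),s2(535,28)),(S,(18,-25,226),s2(508,25)),
(T,(-105,0,None),t2(645,285)),(S,(-105,0,None),s2(703,106)),(S,(-70,0,None),s2(643,98)),(T,(-70,0,None),t2(637,213))]
mod=lambda p,X:tf(p,(X[0],X[1],226-p[3] if X[2] is None else X[2]))
p,r=fit(o,[600,-200,0.,28],mod); print("post",p.round(3)); print(r.round(1).tolist())
E
python3 fit1.py
```

```text
caddy [ 6.10973e+02  2.18921e+02 -3.02000e-01]
[[-0.8, -0.2], [-0.2, 0.2], [-0.4, -0.9], [0.5, 0.6], [-0.2, -1.4], [-0.5, -1.3], [-0.1, 0.2], [-0.1, -0.9], [-0.5, -0.3], [-0.8, 0.4], [-0.5, 0.6], [0.0, 0.6], [-0.0, 0.3], [-0.0, 0.5], [-0.9, 0.6], [0.1, 0.9]]
caddy [ 6.09806e+02  2.19877e+02 -3.10000e-01]
[[-0.6, 0.1], [-0.1, 0.6], [-0.2, -0.6], [0.6, 1.0], [0.4, -0.9], [0.0, -0.8], [-0.0, 0.6], [0.1, -0.6], [-0.0, 0.2]]
caddy [ 6.12362e+02  2.18090e+02 -3.03000e-01]
[[-0.4, -0.1], [-0.2, 0.0], [0.3, 0.0], [0.3, -0.3], [0.3, -0.0], [-0.6, 0.0], [0.4, 0.4]]
post [ 5.25539e+02 -3.81627e+02  2.74000e-01  9.09750e+01]
[[1.7, 36.7], [0.4, 31.7], [-0.8, 36.7], [-2.2, 31.6], [-36.2, -24.9], [-38.6, -25.9], [-42.4, -24.4], [-42.6, -23.9], [-1.4, 32.8], [-46.5, -10.9], [-44.9, -9.3], [-4.4, 34.4]]
```

```bash
sed -i 's/240+x\/5/240+(x-400)\/5/;s/320+x\/5/320+(x-400)\/5/' fit1.py; python3 fit1.py | tail -2
```

```text
post [ 6.12759e+02 -1.91138e+02  1.60000e-02  2.29380e+01]
[[0.4, 0.8], [0.0, 0.9], [-0.1, 0.5], [-0.5, 0.7], [-0.6, -0.5], [-2.5, -0.6], [-0.6, -0.6], [-1.2, -0.8], [-0.0, 0.9], [-0.3, -0.1], [-0.4, -0.1], [0.5, 1.3]]
```

```bash
cat > plan.py <<'E'
# python3 plan.py x y z yawY n : rows (tool shift, turn) to TCP x,y,z with tool-y heading yawY in n rows
import sys,numpy as np
from bench import sensors
from scipy.spatial.transform import Rotation as Ro
st=sensors.read_state();R=Ro.from_quat(st["ee_rot"][[1,2,3,0]]).as_matrix()
X=np.array(list(map(float,sys.argv[1:4])));yaw=float(sys.argv[4]);n=int(sys.argv[5])
y0=np.arctan2(R[1,1],R[0,1]);d=(X-st["eef_pos"])/n;dy=(yaw-y0)/n
print("t",round(st["time_s"],2),"pos",st["eef_pos"].round(1),"yawY",y0.round(4),"q",st["qpos"].round(2),"F",st["wrist_force"].round(1))
for i in range(n):
    a=y0+i*dy; b=d
    ty=np.array([np.cos(a),np.sin(a)]);tx=np.array([-ty[1],ty[0]])
    print([round(float(v),1) for v in (d[:2]@tx,d[:2]@ty,-d[2])]+[round(float(-dy),3)],end=",")
E
python3 plan.py 604 196 250 -0.302 14
```

```text
t 0.15 pos [212.  534.3 230.9] yawY 1.193 q [ 1.06  0.15  1.44  0.    1.55 -0.13] F [0.5 0.2 0.5]
[-34.9, -12.1, -1.4, 0.107],[-36.0, -8.3, -1.4, 0.107],[-36.7, -4.5, -1.4, 0.107],[-37.0, -0.5, -1.4, 0.107],[-36.8, 3.4, -1.4, 0.107],[-36.2, 7.3, -1.4, 0.107],[-35.3, 11.2, -1.4, 0.107],[-33.9, 14.9, -1.4, 0.107],[-32.1, 18.4, -1.4, 0.107],[-30.0, 21.7, -1.4, 0.107],[-27.5, 24.8, -1.4, 0.107],[-24.7, 27.5, -1.4, 0.107],[-21.6, 30.0, -1.4, 0.107],[-18.3, 32.2, -1.4, 0.107],
```

Emit:
send_rows --pt "-35 -12 -2 0.107 1" --pt "-36 -8 -2 0.107 1" --pt "-37 -4.5 -2 0.107 1" --pt "-37 -0.5 -2 0.107 1" --pt "-37 3.5 -2 0.107 1" --pt "-36 7 -2 0.107 1" --pt "-35 11 -1 0.107 1" --pt "-34 15 -1 0.107 1" --pt "-32 18 -1 0.107 1" --pt "-30 22 -1 0.107 1"

```text
time_s: 1.15
eef_pos: [494.3, 281.0, 245.0]
ee_rot: [-0.0, 0.675, 0.738, -0.002]
wrist_force: [0.0, 0.1, 0.3]
grip_width: 0.994
```

```bash
python3 plan.py 604 196 250 -0.302 6
```

```text
t 1.15 pos [494.3 281.  245. ] yawY 0.0893 q [ 0.38  0.14  1.43 -0.    1.58  0.29] F [0.  0.1 0.3]
[-15.7, 17.0, -0.8, 0.065],[-14.6, 17.9, -0.8, 0.065],[-13.4, 18.9, -0.8, 0.065],[-12.1, 19.7, -0.8, 0.065],[-10.8, 20.4, -0.8, 0.065],[-9.5, 21.1, -0.8, 0.065],
```

Emit:
send_rows --pt "-15.7 17 -1 0.065 1" --pt "-14.6 18 -1 0.065 1" --pt "-13.4 19 -1 0.065 1" --pt "-12 19.7 -1 0.065 1" --pt "-10.8 20.4 -1 0.065 1" --pt "-9.5 21 0 0.065 1" --pt "0 0 0 0 1" --pt "0 0 0 0 1"

```text
time_s: 1.95
eef_pos: [609.9, 186.7, 246.8]
ee_rot: [-0.001, 0.813, 0.583, -0.005]
wrist_force: [-0.8, 0.6, -0.0]
grip_width: 0.998
```

```bash
cat > snap.py <<'E'
import sys,cv2,numpy as np
from bench import cams
n,tag=sys.argv[1:3]; c=cams.capture(n); cv2.imwrite(f"pics/{tag}.png",c["pixels"]); np.savez(f"pics/{tag}.npz",K=c["intrinsics"],R=c["R"],t=c["t"])
u,v,w,h,s=map(int,sys.argv[3:8]); im=cv2.resize(c["pixels"][v:v+h,u:u+w],None,fx=s,fy=s,interpolation=cv2.INTER_CUBIC)
for i in range(0,w,10): cv2.line(im,(i*s,0),(i*s,8),(255,255,255),1); i%40==0 and cv2.putText(im,str(u+i),(i*s,20),0,.35,(255,255,255),1)
for i in range(0,h,10): cv2.line(im,(0,i*s),(8,i*s),(255,255,255),1); i%40==0 and cv2.putText(im,str(v+i),(10,i*s+4),0,.35,(255,255,255),1)
cv2.imwrite(f"pics/{tag}v.png",im)
E
python3 plan.py 604 196 250 -0.302 1; python3 snap.py wrist w1 112 44 290 300 2
```

```text
t 1.95 pos [609.9 186.7 246.8] yawY -0.3268 q [ 0.18  0.28  1.24 -0.    1.62  0.5 ] F [-0.8  0.6 -0. ]
[6.9, -8.6, -3.2, -0.025],
```

View pics/w1v.png

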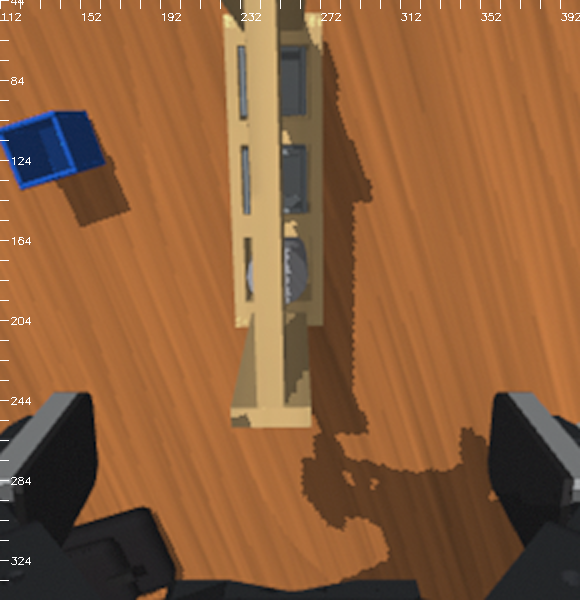

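The wrist view shows the bar running down the picture, with its top edges from about (235,59) to (240,246) and (251,59) to (254,246). The -y cheek's outer corners are near (227.5,258) and (268,257.5). The round steel in the near pocket confirms the choice of hole y = -24.

```bash
cat >> h.py <<'E'
def back(c,uv,z):
    K,R,t=c; C=-R.T@t; d=R.T@np.linalg.solve(K,[uv[0],uv[1],1.]); return C+d*(z-C[2])/d[2]
E
python3 - <<'E'
from h import *
W=load("w1"); g=cv2.imread("pics/w1.png"); 
im=cv2.cvtColor(g,cv2.COLOR_BGR2GRAY).astype(float)
f=lambda x,y:(112+x/2-.25,44+y/2-.25)
for n,q in dict(cl=(231,428),cr=(312,427),l1=(257,405),r1=(284,405),l0=(246,30),r0=(279,30)).items(): print(n,back(W,f(*q),165).round(1))
# subpixel: vertical-ish bar edges per row
b=g[:,:,0].astype(float)
o=[(W,(-15,-80,165),f(231,428)),(W,(15,-80,165),f(312,427)),(W,(-5,-72,165),f(257,406)),(W,(5,-72,165),f(284,406)),(W,(-15,-72,165),f(231,408)),(W,(15,-72,165),f(312,407))]
mid=[(np.array(f(246,30))+f(279,30))/2,(np.array(f(257,400))+f(284,400))/2]
a,b=[back(W,m,165) for m in mid]; d=a-b;print("yaw from line",np.arctan2(-d[0],d[1]), a,b)
p,r=fit(o,[611,219,-.3]);print(p.round(3),r.round(1).tolist())
print(proj(W,tf([611,219,-.302],(0,-80,165))))
E
```

```text
cl [572.6 147.5 165. ]
cr [601.6 138.2 165. ]
l1 [585.  153.3 165. ]
r1 [594.6 150.1 165. ]
l0 [625.4 277.2 165. ]
r0 [635.3 273.8 165. ]
yaw from line -0.31599743999908314 [630.34837548 275.52622435 165.        ] [590.47428526 153.56963713 165.        ]
[ 6.11716e+02  2.19323e+02 -3.11000e-01] [[0.3, -0.4], [-0.3, -0.4], [0.3, 0.7], [0.2, 0.5], [-0.1, -0.2], [-0.4, -0.2]]
[247.69506271 257.71099201]
```

```bash
python3 plan.py 604.3 196.5 190 -0.314 3
```

```text
t 2.0 pos [609.8 186.8 246.8] yawY -0.3265 q [ 0.18  0.28  1.24 -0.    1.62  0.5 ] F [-0.1  0.4 -0.3]
[2.5, -2.8, 18.9, -0.004],[2.5, -2.8, 18.9, -0.004],[2.5, -2.8, 18.9, -0.004],
```

Emit:
send_rows --pt "2.5 -2.8 18 -0.004 1" --pt "2.5 -2.8 18 -0.004 1" --pt "2.5 -2.8 15 -0.004 1" --pt "0 0 0 0 1" --pt "0 0 0 0 1"

```text
time_s: 2.5
eef_pos: [601.1, 199.5, 195.8]
ee_rot: [-0.0, 0.807, 0.591, -0.004]
wrist_force: [1.2, -0.3, 0.8]
grip_width: 1.002
```

```bash
python3 plan.py 604.3 196.5 149 -0.314 4
```

```text
t 2.5 pos [601.1 199.5 195.8] yawY -0.3068 q [ 0.2   0.29  1.34 -0.    1.52  0.51] F [ 1.2 -0.3  0.8]
[-0.5, 1.0, 11.7, 0.002],[-0.5, 1.0, 11.7, 0.002],[-0.5, 1.0, 11.7, 0.002],[-0.5, 1.0, 11.7, 0.002],
```

Emit:
send_rows --pt "-0.5 1 10 0.002 1" --pt "-0.5 1 10 0.002 1" --pt "-0.3 0.7 10 0.002 1" --pt "0 0.5 6 0 1" --pt "0 0 3 0 1" --pt "0 0 0 0 1" --pt "0 0 0 0 1"

```text
time_s: 3.2
eef_pos: [604.2, 197.0, 155.1]
ee_rot: [-0.0, 0.809, 0.588, -0.003]
wrist_force: [-0.2, -0.0, -0.0]
grip_width: 0.998
```

```bash
python3 plan.py 604.3 196.5 149 -0.314 1
```

```text
t 3.2 pos [604.2 197.  155.1] yawY -0.3128 q [ 0.2   0.31  1.39 -0.    1.44  0.51] F [-0.2 -0.  -0. ]
[-0.4, 0.2, 6.1, 0.001],
```

Emit:
send_rows --pt "0 0 4 0 1" --pt "0 0 2 0 1" --pt "0 0 0 0 0.2" --pt "0 0 0 0 -0.5" --pt "0 0 0 0 -1" --pt "0 0 0 0 -1" --pt "0 0 0 0 -1" --pt "0 0 0 0 -1" --pt "0 0 0 0 -1" --pt "0 0 0 0 -1" --newtons 60

```text
time_s: 4.2
eef_pos: [604.4, 197.1, 149.8]
ee_rot: [0.0, 0.809, 0.588, -0.002]
wrist_force: [-0.3, -0.9, 0.7]
grip_width: 0.098
```

Emit:
send_rows --pt "0 0 -4 0 -1" --pt "0 0 -8 0 -1" --pt "0 0 -12 0 -1" --pt "0 0 -14 0 -1" --pt "0 0 -14 0 -1" --pt "0 0 -12 0 -1" --pt "0 0 -8 0 -1" --pt "0 0 -4 0 -1" --pt "0 0 0 0 -1" --pt "0 0 0 0 -1" --newtons 60

```text
time_s: 5.2
eef_pos: [604.6, 197.2, 232.8]
ee_rot: [0.0, 0.809, 0.588, -0.002]
wrist_force: [-0.5, 0.6, -5.4]
grip_width: 0.101
```

```bash
python3 - <<'E'
from bench import sensors
s=sensors.read_state();print(s["wrist_force"].round(2),s["wrist_torque"].round(3),s["grip_width"])
E
python3 plan.py 470 -191 232 0.016 20
```

```text
[-0.54  0.57 -5.37] [ 0.071 -0.001  0.003] 0.10135611913987057
t 5.2 pos [604.6 197.2 232.8] yawY -0.3128 q [ 0.2   0.28  1.28 -0.    1.59  0.51] F [-0.5  0.6 -5.4]
[-20.5, -0.4, 0.0, -0.016],[-20.5, -0.8, 0.0, -0.016],[-20.5, -1.1, 0.0, -0.016],[-20.5, -1.4, 0.0, -0.016],[-20.5, -1.8, 0.0, -0.016],[-20.4, -2.1, 0.0, -0.016],[-20.4, -2.4, 0.0, -0.016],[-20.4, -2.8, 0.0, -0.016],[-20.3, -3.1, 0.0, -0.016],[-20.3, -3.5, 0.0, -0.016],[-20.2, -3.8, 0.0, -0.016],[-20.1, -4.1, 0.0, -0.016],[-20.1, -4.4, 0.0, -0.016],[-20.0, -4.8, 0.0, -0.016],[-19.9, -5.1, 0.0, -0.016],[-19.8, -5.4, 0.0, -0.016],[-19.7, -5.8, 0.0, -0.016],[-19.6, -6.1, 0.0, -0.016],[-19.5, -6.4, 0.0, -0.016],[-19.4, -6.7, 0.0, -0.016],
```

Emit:
send_rows --pt "-6 0 0 -0.005 -1" --pt "-12 -1 0 -0.01 -1" --pt "-18 -1 0 -0.016 -1" --pt "-20 -1.4 0 -0.016 -1" --pt "-20 -1.8 0 -0.016 -1" --pt "-20 -2 0 -0.016 -1" --pt "-20 -2.4 0 -0.016 -1" --pt "-20 -2.8 0 -0.016 -1" --pt "-20 -3 0 -0.016 -1" --pt "-20 -3.5 0 -0.016 -1"

```text
time_s: 6.2
eef_pos: [536.4, 20.3, 229.1]
ee_rot: [-0.002, 0.761, 0.649, -0.006]
wrist_force: [-0.5, -0.7, -5.7]
grip_width: 0.095
```

```bash
python3 plan.py 470 -191 232 0.016 11
```

```text
t 6.2 pos [536.4  20.3 229.1] yawY -0.1583 q [-0.1   0.08  1.52 -0.01  1.55  0.06] F [-0.5 -0.7 -5.7]
[-19.9, -2.9, -0.3, -0.016],[-19.9, -3.3, -0.3, -0.016],[-19.8, -3.6, -0.3, -0.016],[-19.8, -3.9, -0.3, -0.016],[-19.7, -4.2, -0.3, -0.016],[-19.6, -4.5, -0.3, -0.016],[-19.6, -4.8, -0.3, -0.016],[-19.5, -5.1, -0.3, -0.016],[-19.4, -5.4, -0.3, -0.016],[-19.3, -5.7, -0.3, -0.016],[-19.2, -6.0, -0.3, -0.016],
```

Emit:
send_rows --pt "-15 -12 -0.3 -0.016 -1" --pt "-14 -14 -0.3 -0.016 -1" --pt "-14 -14 -0.3 -0.016 -1" --pt "-16 -10 -0.3 -0.016 -1" --pt "-18 -6 -0.3 -0.016 -1" --pt "-20 -2 -0.3 -0.016 -1" --pt "-20 0 -0.3 -0.016 -1" --pt "-20 0 -0.3 -0.016 -1" --pt "-18 0 -0.3 -0.016 -1" --pt "-12 0 0 -0.016 -1"

```text
time_s: 7.2
eef_pos: [453.1, -150.3, 230.9]
ee_rot: [-0.003, 0.704, 0.71, -0.007]
wrist_force: [0.4, 1.0, -5.3]
grip_width: 0.098
```

```bash
python3 plan.py 465 -191 225 0.016 4
```

```text
t 7.2 pos [ 453.1 -150.3  230.9] yawY 0.0096 q [-0.47 -0.05  1.65 -0.01  1.55 -0.48] F [ 0.4  1.  -5.3]
[-10.2, 2.9, 1.5, -0.002],[-10.2, 2.9, 1.5, -0.002],[-10.2, 2.8, 1.5, -0.002],[-10.2, 2.8, 1.5, -0.002],
```

Emit:
send_rows --pt "-10 1 1 0 -1" --pt "-10 2 1 0 -1" --pt "-9 3 1 0 -1" --pt "-5 3 0 0 -1" --pt "-2 2 0 0 -1" --pt "0 0 0 0 -1" --pt "0 0 0 0 -1" --pt "0 0 0 0 -1"

```text
time_s: 8.0
eef_pos: [463.8, -189.5, 226.7]
ee_rot: [-0.003, 0.704, 0.71, -0.007]
wrist_force: [0.1, -0.3, -5.8]
grip_width: 0.098
```

```bash
python3 plan.py 465 -192 225 0.016 2; python3 snap.py wrist w2 56 34 400 300 2; python3 snap.py side s2 225 85 160 110 5; python3 snap.py top t2 300 140 160 120 5
```

```text
t 8.0 pos [ 463.8 -189.5  226.7] yawY 0.0083 q [-0.53  0.    1.6  -0.01  1.54 -0.54] F [ 0.1 -0.3 -5.8]
[-1.2, 0.6, 0.9, -0.004],[-1.2, 0.6, 0.9, -0.004],
```

View pics/s2v.png

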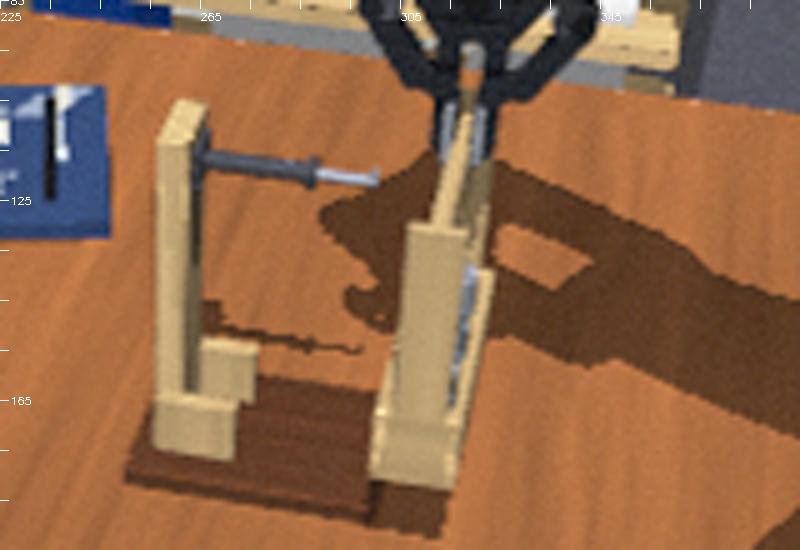

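View pics/w2v.png

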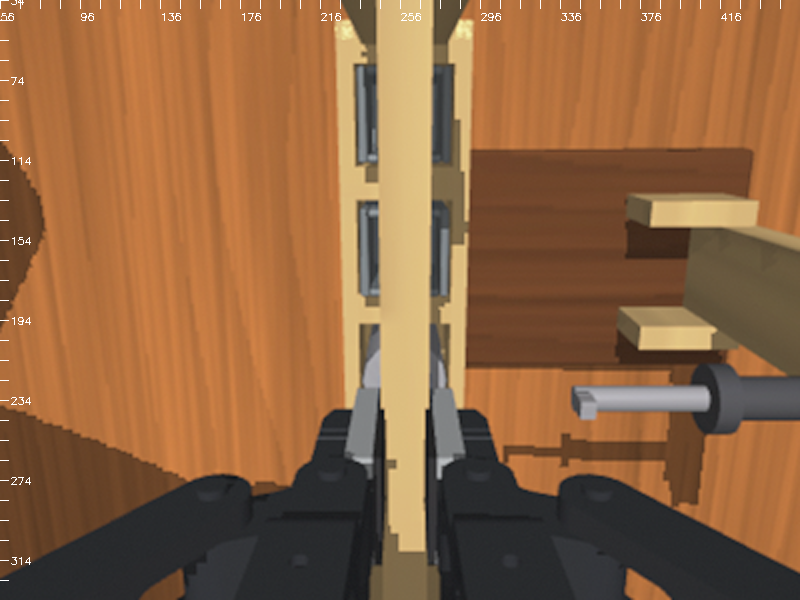

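Side view: the caddy is held upright, with its cheek top near (306,131) and the pin tip at (300,121). Wrist view: the pin axis lies along row ≈233.5 from column 343 to 405, with the collar at (412,233), parallel to the jaws.

```bash
cat > fit2.py <<'E'
from h import *
S,W,S0,T0=load("s2"),load("w2"),load("side0"),load("top0")
s=lambda x,y:np.array([225+x/5,85+y/5])-.4; w=lambda x,y:np.array([56+x/2,34+y/2])-.25
cad=np.array([463.8,-189.5,.0083]); 
def cm(p,X): # p: caddy origin x,y + z
    return tf([p[0],p[1],p[2]],(X[0],X[1],X[2]+p[3]))
oc=[(15,80,165,407,228),(-15,80,165,465,231),(24,80,0,371,478),(-24,80,0,455,488)]
yaw=.0083; o0=tf(cad,(0,24,0)); p=[o0[0],o0[1],yaw,226.7-149.8]
D=np.array([s(q[3],q[4])-proj(S,cm(p,q[:3])) for q in oc]);print("side bias px",D.round(1).tolist())
b=D.mean(0)
# pin: params x,y,yaw,d
mod=lambda p,X:tf(p,(X[0],X[1],226-p[3]))
ow=[(W,(-70,0,0),w(712,398)),(W,(-85,0,0),w(662,399)),(W,(-103,0,0),w(592,399.5))]
os=[(S,(-105,0,0),s(378,181)),(S,(-70,0,0),s(317,173))]
osb=[(c,X,uv-b) for c,X,uv in os]
for n,o in(("w+s",ow+os),("w+s bias-corr",ow+osb)):
    p,r=fit(o,[612,-191,.016,23],mod);print(n,p.round(3),"axis z",(226-p[3]).round(1),"home/tip",tf(p,(-75,0,0))[:2].round(1),tf(p,(-105,0,0))[:2].round(1));print(r.round(1).tolist())
E
python3 fit2.py
```

```text
side bias px [[0.3, 0.3], [0.2, -0.8], [1.9, 0.7], [1.8, -0.1]]
w+s [ 6.17496e+02 -1.90774e+02  2.50000e-02  2.25320e+01] axis z 203.5 home/tip [ 542.5 -192.6] [ 512.5 -193.4]
[[1.3, 0.1], [-1.7, -0.1], [-0.3, -0.0], [-1.9, -0.5], [-1.8, -0.5]]
w+s bias-corr [ 6.18078e+02 -1.91259e+02  2.60000e-02  2.38570e+01] axis z 202.1 home/tip [ 543.1 -193.2] [ 513.1 -194. ]
[[1.2, 0.1], [-1.6, -0.1], [0.1, -0.0], [-1.0, -0.2], [-1.0, -0.2]]
```

View pics/t2v.png

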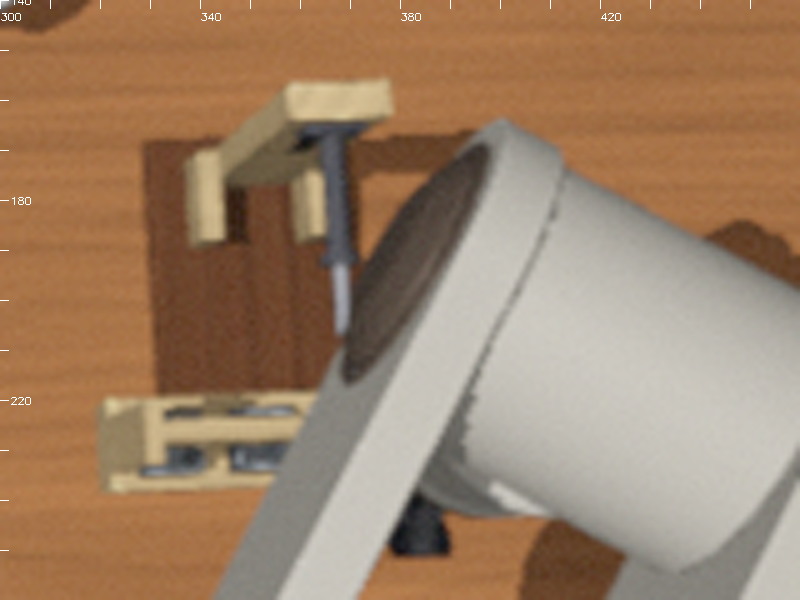

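```bash
python3 plan.py 490 -192.4 222.2 0.02 8
```

```text
t 8.15 pos [ 463.7 -189.6  226.8] yawY 0.0082 q [-0.53  0.    1.6  -0.01  1.54 -0.54] F [ 0.4  0.7 -4.9]
[-0.4, 3.3, 0.6, -0.001],[-0.4, 3.3, 0.6, -0.001],[-0.4, 3.3, 0.6, -0.001],[-0.4, 3.3, 0.6, -0.001],[-0.4, 3.3, 0.6, -0.001],[-0.4, 3.3, 0.6, -0.001],[-0.4, 3.3, 0.6, -0.001],[-0.4, 3.3, 0.6, -0.001],
```

Emit:
send_rows --pt "-0.4 3 0.6 -0.001 -1" --pt "-0.4 3 0.6 -0.001 -1" --pt "-0.4 3 0.6 -0.001 -1" --pt "-0.4 3 0.6 -0.001 -1" --pt "-0.4 3 0.6 -0.001 -1" --pt "-0.4 3 0.6 -0.001 -1" --pt "-0.2 3 0.3 -0.001 -1" --pt "0 2 0 0 -1" --pt "0 0 0 0 -1" --pt "0 0 0 0 -1"

```text
time_s: 9.15
eef_pos: [489.0, -191.9, 222.1]
ee_rot: [-0.003, 0.701, 0.713, -0.007]
wrist_force: [0.3, 0.3, -5.0]
grip_width: 0.099
```

```bash
python3 plan.py 496 -192.4 222.2 0.02 1; python3 snap.py wrist w3 206 134 200 150 4; python3 snap.py side s3 255 75 100 70 8
```

```text
t 9.15 pos [ 489.  -191.9  222.1] yawY 0.0163 q [-0.51  0.06  1.56 -0.01  1.54 -0.53] F [ 0.3  0.3 -5. ]
[-0.6, 7.0, -0.1, -0.004],
```

View pics/w3v.png

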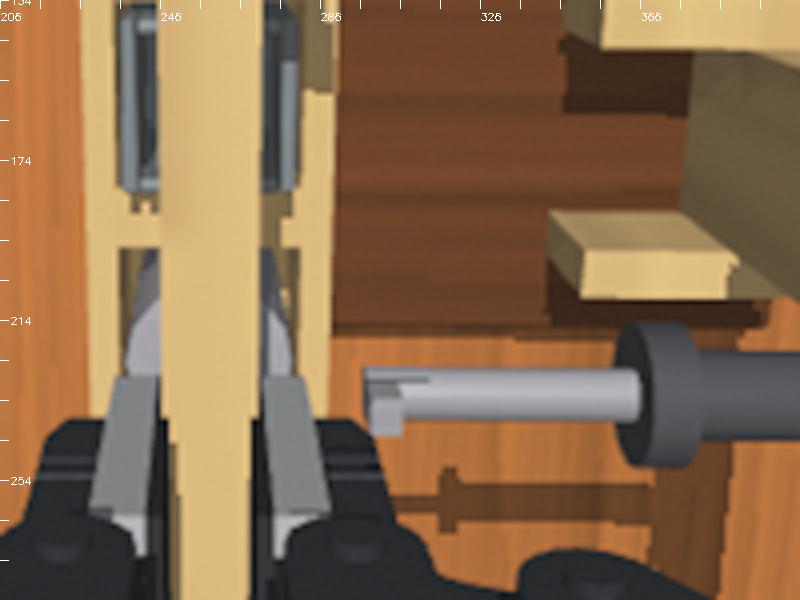

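The wrist view shows the pin axis at row ≈232.2 and the lip at (302,240), still parallel to the jaws, with the bar about 20 mm short of the tip.

```bash
python3 - <<'E'
from h import *
W=load("w3"); w=lambda x,y:np.array([206+x/4,134+y/4])-.375
for z in (202,203,204):
  print(z,[back(W,w(*q),z).round(1)[:2].tolist() for q in ((430,393),(620,393),(640,394))], "lip top",back(W,w(370,435),z+8).round(1)[:2],back(W,w(402,435),z+8).round(1)[:2],back(W,w(402,398),z+8).round(1)[:2])
  print((W[1]@np.array([540,-193,z])+W[2])[2].round(1), [back(W,w(650,q),z).round(1)[1] for q in (322,467)])
E
```

```text
202 [[518.5, -193.6], [543.6, -193.0], [546.2, -193.1]] lip top [ 509.9 -196.1] [ 513.9 -196. ] [ 513.7 -191. ]
173.7 [np.float64(-183.0), np.float64(-203.6)]
203 [[518.3, -193.1], [543.3, -192.6], [545.9, -192.7]] lip top [ 509.8 -195.7] [ 513.8 -195.6] [ 513.5 -190.6]
172.7 [np.float64(-182.6), np.float64(-203.1)]
204 [[518.2, -192.7], [542.9, -192.2], [545.5, -192.2]] lip top [ 509.6 -195.2] [ 513.6 -195.1] [ 513.4 -190.1]
171.8 [np.float64(-182.3), np.float64(-202.6)]
```

Emit:
send_rows --pt "-0.3 2 0 -0.002 -1" --pt "-0.2 2 0 -0.002 -1" --pt "0 2 0 0 -1" --pt "0 2 0 0 -1" --pt "0 2 0 0 -1" --pt "0 1 0 0 -1" --pt "0 0 0 0 -1"

```text
time_s: 9.95
eef_pos: [500.9, -192.3, 222.1]
ee_rot: [-0.003, 0.7, 0.714, -0.007]
wrist_force: [-0.6, -0.1, -5.2]
grip_width: 0.096
```

Emit:
send_rows --pt "0 1 0 0 -1" --pt "0 1 0 0 -1" --pt "0 1 0 0 -1"

```text
time_s: 10.25
eef_pos: [504.0, -192.2, 222.0]
ee_rot: [-0.003, 0.7, 0.714, -0.007]
wrist_force: [-0.1, -0.1, -5.7]
grip_width: 0.102
```

Emit:
send_rows --pt "0 0.7 0 0 -1" --pt "0 0.7 0 0 -1"

```text
time_s: 10.45
eef_pos: [505.5, -192.2, 222.0]
ee_rot: [-0.003, 0.7, 0.714, -0.007]
wrist_force: [-0.6, 0.2, -5.0]
grip_width: 0.097
```

Emit:
send_rows --pt "0 0.8 0 0 -1" --pt "0 0.8 0 0 -1"

```text
time_s: 10.65
eef_pos: [507.3, -192.2, 222.0]
ee_rot: [-0.003, 0.7, 0.714, -0.007]
wrist_force: [-0.2, 1.3, -4.5]
grip_width: 0.098
```

Emit:
send_rows --pt "0 0.8 0 0 -1" --pt "0 0.8 0 0 -1"

```text
time_s: 10.85
eef_pos: [509.0, -192.1, 222.0]
ee_rot: [-0.003, 0.7, 0.714, -0.007]
wrist_force: [1.0, -0.0, -5.1]
grip_width: 0.098
```

Emit:
send_rows --pt "0 0.8 0 0 -1" --pt "0 0.8 0 0 -1"

```text
time_s: 11.05
eef_pos: [510.8, -192.1, 222.0]
ee_rot: [-0.003, 0.7, 0.714, -0.007]
wrist_force: [-0.7, 0.3, -5.1]
grip_width: 0.095
```

Emit:
send_rows --pt "0 0.8 0 0 -1" --pt "0 0.8 0 0 -1"

```text
time_s: 11.25
eef_pos: [512.5, -192.0, 221.9]
ee_rot: [-0.003, 0.7, 0.714, -0.007]
wrist_force: [-0.3, -0.3, -6.1]
grip_width: 0.1
```

Emit:
send_rows --pt "-0.1 0.8 0 0 -1" --pt "-0.1 0.8 0 0 -1" --pt "-0.1 0.8 0 0 -1"

```text
time_s: 11.55
eef_pos: [515.1, -192.3, 221.9]
ee_rot: [-0.003, 0.7, 0.714, -0.007]
wrist_force: [-0.3, 0.5, -5.4]
grip_width: 0.094
```

Emit:
send_rows --pt "-0.1 0.8 0 0 -1" --pt "0 0.8 0 0 -1" --pt "0 0.8 0 0 -1"

```text
time_s: 11.85
eef_pos: [517.8, -192.4, 221.9]
ee_rot: [-0.003, 0.7, 0.714, -0.007]
wrist_force: [-0.2, -0.2, -5.8]
grip_width: 0.101
```

Emit:
send_rows --pt "0 0.8 0 0 -1" --pt "0 0.8 0 0 -1" --pt "0 0.8 0 0 -1"

```text
time_s: 12.15
eef_pos: [520.4, -192.3, 221.8]
ee_rot: [-0.003, 0.7, 0.714, -0.007]
wrist_force: [0.9, 0.3, -5.2]
grip_width: 0.095
```

Emit:
send_rows --pt "0 0.8 0 0 -1" --pt "0 0.8 0 0 -1" --pt "0 0.8 0 0 -1"

```text
time_s: 12.45
eef_pos: [523.0, -192.3, 221.8]
ee_rot: [-0.003, 0.7, 0.714, -0.007]
wrist_force: [-0.7, -0.5, -5.0]
grip_width: 0.095
```

Emit:
send_rows --pt "0 0.8 0 0 -1" --pt "0 0.8 0 0 -1" --pt "0 0.8 0 0 -1" --pt "0 0.8 0 0 -1" --pt "0 0.8 0 0 -1"

```text
time_s: 12.95
eef_pos: [527.3, -192.2, 221.7]
ee_rot: [-0.003, 0.7, 0.714, -0.007]
wrist_force: [0.4, -0.4, -4.6]
grip_width: 0.098
```

Emit:
send_rows --pt "0 0.8 0 0 -1" --pt "0 0.8 0 0 -1" --pt "0 0.8 0 0 -1" --pt "0 0.8 0 0 -1" --pt "0 0.8 0 0 -1"

```text
time_s: 13.45
eef_pos: [531.7, -192.1, 221.6]
ee_rot: [-0.003, 0.7, 0.714, -0.007]
wrist_force: [-0.3, 0.2, -5.0]
grip_width: 0.101
```

Emit:
send_rows --pt "0 0.7 0 0 -1" --pt "0 0.7 0 0 -1" --pt "0 0.7 0 0 -1"

```text
time_s: 13.75
eef_pos: [534.0, -192.1, 221.6]
ee_rot: [-0.003, 0.7, 0.714, -0.007]
wrist_force: [0.3, 0.8, -4.6]
grip_width: 0.099
```

Emit:
send_rows --pt "0 0.7 0 0 -1" --pt "0 0.7 0 0 -1"

```text
time_s: 13.95
eef_pos: [535.5, -192.0, 221.5]
ee_rot: [-0.003, 0.7, 0.714, -0.007]
wrist_force: [0.9, 0.8, -5.8]
grip_width: 0.1
```

Emit:
send_rows --pt "-0.2 0.6 -0.1 0 -1" --pt "-0.2 0.6 -0.1 0 -1"

```text
time_s: 14.15
eef_pos: [536.8, -192.4, 221.7]
ee_rot: [-0.003, 0.7, 0.714, -0.007]
wrist_force: [-0.2, -0.3, -4.6]
grip_width: 0.095
```

Emit:
send_rows --pt "0 0.5 0 0 -1" --pt "0 0.5 0 0 -1"

```text
time_s: 14.35
eef_pos: [538.0, -192.4, 221.7]
ee_rot: [-0.003, 0.7, 0.714, -0.007]
wrist_force: [-0.2, 0.1, -5.1]
grip_width: 0.098
```

Emit:
send_rows --pt "0 0.5 0 0 -1" --pt "0 0.5 0 0 -1"

```text
time_s: 14.55
eef_pos: [539.1, -192.4, 221.7]
ee_rot: [-0.003, 0.7, 0.714, -0.007]
wrist_force: [0.2, 0.3, -5.8]
grip_width: 0.097
```

Emit:
send_rows --pt "0 0.5 0 0 -1"

```text
time_s: 14.65
eef_pos: [539.5, -192.4, 221.6]
ee_rot: [-0.003, 0.7, 0.714, -0.007]
wrist_force: [-3.5, -0.3, -4.4]
grip_width: 0.1
```

Emit:
send_rows --pt "0 0.5 0 0 -1"

```text
time_s: 14.75
eef_pos: [539.6, -192.4, 221.6]
ee_rot: [-0.004, 0.7, 0.714, -0.008]
wrist_force: [-6.2, 0.5, -3.3]
grip_width: 0.101
```

Contact with the collar came at x = 539.5, where 540 was predicted. Now I'll lower by feel.

Emit:
send_rows --pt "0 0 0.7 0 -1" --pt "0 0 0.7 0 -1" --pt "0 0 0.7 0 -1"

```text
time_s: 15.05
eef_pos: [539.3, -192.5, 219.7]
ee_rot: [-0.004, 0.7, 0.714, -0.008]
wrist_force: [-2.5, 0.0, -2.6]
grip_width: 0.1
```

Emit:
send_rows --pt "0 0 0.6 0 -1" --pt "0 0 0.6 0 -1"

```text
time_s: 15.25
eef_pos: [539.3, -192.5, 218.4]
ee_rot: [-0.004, 0.7, 0.714, -0.008]
wrist_force: [-2.3, 0.5, -3.8]
grip_width: 0.098
```

Emit:
send_rows --pt "0 0 0.5 0 -1"

```text
time_s: 15.35
eef_pos: [539.3, -192.5, 217.8]
ee_rot: [-0.004, 0.7, 0.714, -0.008]
wrist_force: [-2.2, 0.3, -3.0]
grip_width: 0.102
```

Emit:
send_rows --pt "0 0 0.5 0 -1"

```text
time_s: 15.45
eef_pos: [539.3, -192.5, 217.3]
ee_rot: [-0.004, 0.7, 0.714, -0.008]
wrist_force: [-2.1, 0.2, -3.6]
grip_width: 0.097
```

Emit:
send_rows --pt "0 0 0.5 0 -1"

```text
time_s: 15.55
eef_pos: [539.3, -192.5, 216.8]
ee_rot: [-0.004, 0.7, 0.714, -0.008]
wrist_force: [-1.9, 0.1, -4.7]
grip_width: 0.098
```

Emit:
send_rows --pt "0 0 0.5 0 -1"

```text
time_s: 15.65
eef_pos: [539.3, -192.5, 216.2]
ee_rot: [-0.004, 0.7, 0.714, -0.008]
wrist_force: [-2.4, 0.2, -3.2]
grip_width: 0.095
```

Emit:
send_rows --pt "0 0 0.5 0 -1"

```text
time_s: 15.75
eef_pos: [539.3, -192.6, 215.9]
ee_rot: [-0.003, 0.7, 0.714, -0.008]
wrist_force: [-5.0, 0.7, 3.1]
grip_width: 0.099
```

Emit:
send_rows --pt "0 0 0.4 0 -1"

```text
time_s: 15.85
eef_pos: [539.3, -192.6, 215.9]
ee_rot: [-0.003, 0.7, 0.714, -0.008]
wrist_force: [-5.5, 0.5, 3.5]
grip_width: 0.098
```

Contact with the pin at TCP z = 216 puts the axis at 203.1, which matches the vision estimate. I'll release gently.

Emit:
send_rows --pt "0 0 0 0 -1" --pt "0 0 0 0 -1" --pt "0 0 0 0 -0.7" --pt "0 0 0 0 -0.6" --pt "0 0 0 0 -0.5" --pt "0 0 0 0 -0.4" --pt "0 0 0 0 -0.4" --pt "0 0 0 0 -0.4" --newtons 20

```text
time_s: 16.65
eef_pos: [540.4, -192.8, 216.7]
ee_rot: [-0.002, 0.7, 0.714, -0.007]
wrist_force: [1.0, -0.5, -0.0]
grip_width: 0.302
```

```bash
python3 plan.py 539 -192.5 300 0.016 1; python3 snap.py wrist w4 156 94 200 150 4
```

```text
t 16.65 pos [ 540.4 -192.8  216.7] yawY 0.0203 q [-0.47  0.16  1.46 -0.01  1.53 -0.49] F [ 1.  -0.5 -0. ]
[0.3, -1.4, -83.3, 0.004],
```

View pics/w4v.png

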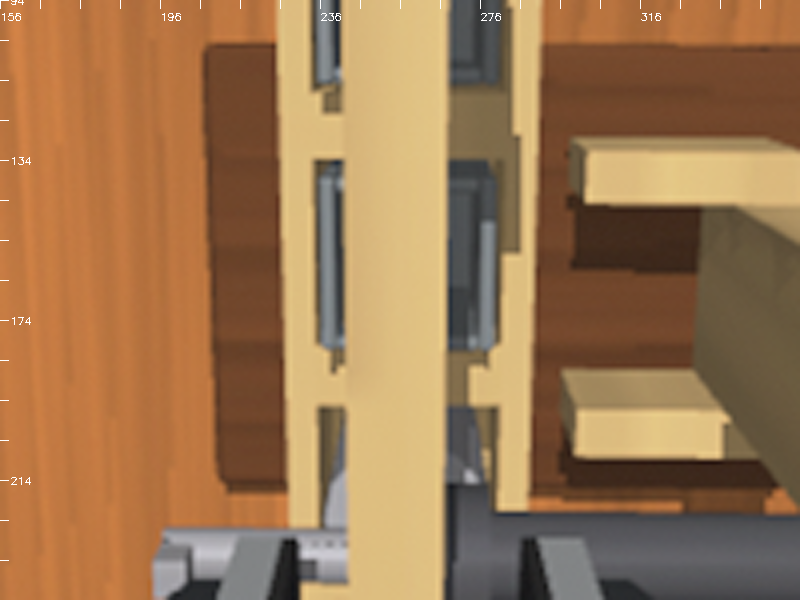

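The wrist view shows the pin through the bar with its lip at (199,236) in front. The bar is flush against the collar at column ≈268, and the open fingers are clear. I'll go straight up.

Emit:
send_rows --pt "0 0 -3 0 -0.4" --pt "0 0 -6 0 -0.4" --pt "0 0 -10 0 -0.4" --pt "0 0 -15 0 -0.4" --pt "0 0 -20 0 -0.4" --pt "0 0 -20 0 -0.4" --pt "0 0 -15 0 -0.4" --pt "0 0 -8 0 -0.4" --pt "0 0 0 0 -0.4" --pt "0 0 0 0 -0.4"

```text
time_s: 17.7
eef_pos: [541.6, -191.9, 322.6]
ee_rot: [-0.0, 0.7, 0.714, -0.006]
wrist_force: [-1.2, -0.2, -0.6]
grip_width: 0.296
```

```bash
python3 plan.py 539 -192.5 300 0.016 1; python3 snap.py side s5 225 75 160 120 5
```

```text
t 17.7 pos [ 541.6 -191.9  322.6] yawY 0.0203 q [-0.47  0.14  1.27 -0.01  1.74 -0.49] F [-1.2 -0.2 -0.6]
[-0.6, -2.6, 22.6, 0.004],
```

View pics/s5v.png

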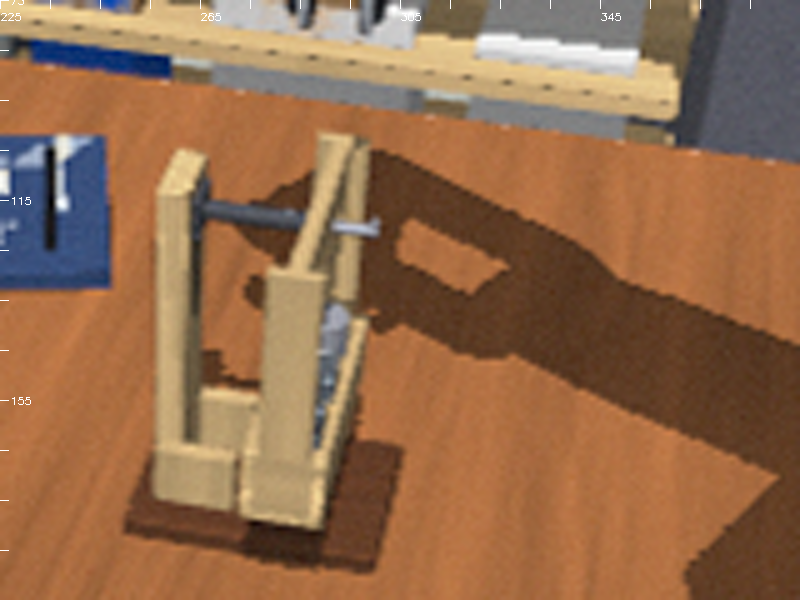

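The side view shows the caddy hanging upright on the pin, with the pin's lip at (300,120) in front of the bar and the load in place. A final check of level, steadiness and bystanders.

Emit:
send_rows --pt "0 0 0 0 -0.4" --pt "0 0 0 0 -0.4" --pt "0 0 0 0 -0.4" --pt "0 0 0 0 -0.4" --pt "0 0 0 0 -0.4" --pt "0 0 0 0 -0.4" --pt "0 0 0 0 -0.4" --pt "0 0 0 0 -0.4" --pt "0 0 0 0 -0.4" --pt "0 0 0 0 -0.4"

```text
time_s: 18.75
eef_pos: [541.1, -191.7, 320.3]
ee_rot: [-0.002, 0.7, 0.714, -0.007]
wrist_force: [0.1, -0.4, 0.3]
grip_width: 0.299
```

```bash
python3 snap.py side s6 225 75 160 120 5; python3 - <<'E'
from h import *
from scipy.spatial.transform import Rotation as Ro
a,b,c=[cv2.imread(f"pics/{n}.png").astype(int) for n in("s5","s6","side0")]
r=np.s_[95:190,240:310]; print("motion diff in 1 s",abs(a-b)[r].max(),abs(a-b)[r].mean())
for n,q in dict(plant=np.s_[160:205,185:220],mouse=np.s_[210:240,297:342],mug=np.s_[325:384,265:315]).items(): print(n,abs(b-c)[q].max(),abs(b-c)[q].mean().round(2))
S=load("s6"); s=lambda x,y:np.array([225+x/5,75+y/5])-.4
o=[(S,(15,80,165),s(264,277)),(S,(-15,80,165),s(322,281)),(S,(15,72,165),s(270,266)),(S,(-15,72,165),s(326,270)),(S,(15,-80,165),s(318,134)),(S,(24,80,0),s(240,517)),(S,(-24,80,0),s(322,529))]
# pivot fixed at the hole on the pin: fit roll (about x), pitch, yaw and position x,y,z
mod=lambda p,X:np.array([p[0],p[1],p[3]])+Ro.from_euler("zyx",[p[2],p[5]/50,p[4]/50]).apply(np.array(X,float)-[0,-24,137])
p,res=fit(o,[540,-193,.016,203,0,0],mod);print(p[:4].round(2),"roll,pitch deg",np.degrees(p[4:]/50).round(2),res.round(1).tolist())
E
```

```text
motion diff in 1 s 74 2.628721804511278
plant 12 2.61
mouse 17 3.46
mug 14 2.63
[ 5.3831e+02 -1.9574e+02  2.0000e-02  1.9944e+02] roll,pitch deg [0.11 0.73] [[0.4, -0.6], [0.1, -0.0], [-0.3, 0.0], [-0.2, 0.6], [-0.1, -0.0], [0.1, 0.0], [-0.0, 0.0]]
```

```bash
python3 snap.py wrist w5 156 134 200 150 4
```

```text
(no output)
```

View pics/w5v.png

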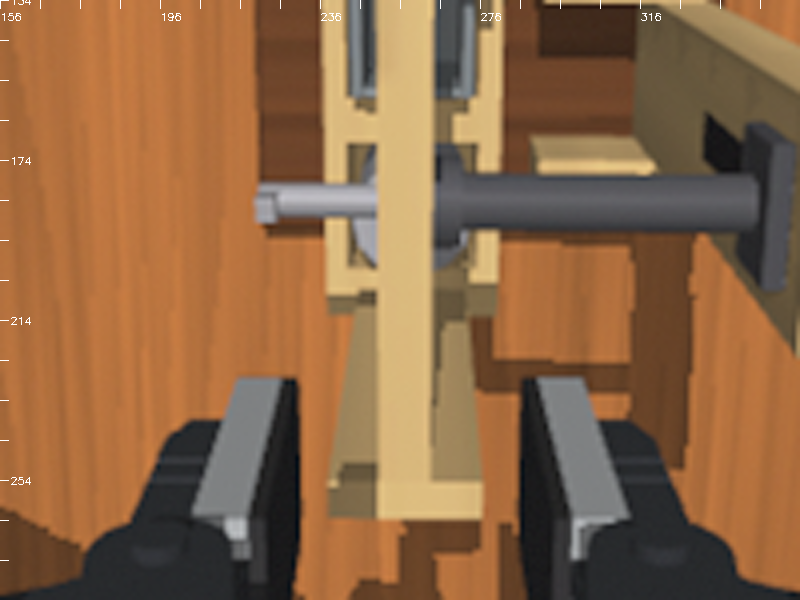

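The wrist view shows the bar's far edge at column ≈264, directly against the collar. The pin and lip are out in front at (221,184), and the gripper is clear above. I'm handing in.

```bash
python3 -c "
from bench import env
print(env.finish_job())"
```

```text
the job is handed in; nothing more can be done
None
```

The caddy hangs on the pin by the hole at y = -24 mm, with the bar against the collar behind the lip. The robot was clear above it when I handed in at about 19 s. I chose that hole because the steel weight stands in the y = -48 pocket.

- **Forces:** I felt the collar at about 6 N and the pin at about 6.5 N total, both under the 20 N limit. The pin axis came out 203 mm above the desk by feel and 202 to 203.5 mm by camera.
- **Level:** the last side picture fits at about 0.1° sideways tilt and 0.7° fore-aft tilt, though the fore-aft figure is only good to about a degree.
- **Bar home:** the last wrist picture shows the bar flush with the collar.
- **Bystanders:** the plant, mouse and mug patches differ from the first picture only by image noise.
- **Steadiness:** two pictures a second apart differ by 2.6 grey levels on average, the same as that noise. The largest single difference was 74 levels. I put that down to the arm's moving shadow and did not check it further.
- **Disagreement:** the side-camera fit put the hanging point about 3 to 4 mm low and 3 mm off sideways compared with the felt contact. I trusted the contact.

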